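# Latch the phone-frame bonding clamp

## Task

Close the blue phone clamp on the bench: hook the draw-latch's claw into the keeper slot of the sliding jaw, then swing the red lever down over centre until it snaps flat onto its rest and the claw holds the jaw tight. Do it by feel, gently: neither ram the claw down onto the keeper nor bang or crush the lever onto its rest, leave the things lying around where they are, and let go at the end.

Things in the scene. Friction and masses are not known exactly. Their poses are not given: they have to be found in the camera images.
- fixture: blue clamp fixed to the bench, base plate 262 x 165 x 12 mm carrying a phone. Origin: on the bench under the latch. +x points from the lever's rest to the keeper slot, z up; the latch works in the plane y=0. A 42 mm wide pedestal (top 44 mm up) spans x -110 to -10 mm; the phone lies at y 32 to 104, top 22 mm up
- pivot (a point): fixed hinge pin of the lever, 56 mm up at fixture x=-30 mm, y=0; the pin runs along fixture y
- slot_out (a point): point fixed to the fixture (x=56 mm, y=0, 47 mm up): the centre of the slot's mouth IF the jaw stood fully out. In truth it stands 0 to 12 mm nearer to the lever, against a hard stop, by an amount not measured (see or feel it). Slot 11 mm along x, 28 mm wide, 12 mm deep, its near edge a 6 mm round bar flush with the near land (47 mm up); its far wall, 55 mm up, stops the nose. The jaw slides to -x only, with 6 N of friction
- lever (a joint): angle of the red lever: 0 = shut, flat on its rest; it grows as the handle lifts and swings forward over the pivot (1.57 upright, handle up). Starts at 0.4 to 0.7, stays where left (0.035 N m friction). With the nose in the slot it is at 1.2 to 2.0. Claw hooked, shutting takes up to about 10 N at the handle; dead centre at 0.2, then it snaps shut by itself
- handle (a point): on the red handle's upper face, 72 mm from the pivot along the lever and 4 mm above its midline. Lever: 8 mm thick bar; handle part 26 mm wide, 45 to 95 mm from the pivot. With the lever shut the point is 60 mm up
- claw: steel claw, origin at its pin on the lever, 22 mm from the pivot towards the handle. x runs along the claw to its nose, z up. It swings freely on its pin, pushing it forward lifts the lever, and it falls by its own weight (60 g)
- tab (a point): centre of the yellow grip tab that stands up from the claw, 13 mm (along claw) x 12 mm (fixture y) x 26 mm tall, 68 mm from the claw's pin and 15.5 mm above the bar's midline, on a 12 mm wide bar; at the start about 75 mm above the bench
- nose (a point): lower end of the claw's down-turned nose (4 mm thick, 12 mm wide), 85 mm from the claw's pin, 9 mm below the bar's underside. At the start it rests on the near land, 2 to 18 mm short of the slot (towards the lever); once dropped in it is under 42.5 mm up in the fixture frame (fully down 37; 47 on the near land)
- rest: black rubber pad 16 x 30 x 8 mm fixed at fixture x=-100 mm, y=0, underside 44 mm up; the shut handle lies on it. It must never be loaded with more than 40 N
- glue: small white glue bottle with red cap, 32 mm across, 75 mm tall, standing to the -y side of the clamp; origin at its underside. Leave alone
- driver: blue screwdriver 160 mm long lying to the -y side of the clamp; origin under its middle. Leave alone
- tape: orange roll of tape, 56 mm across, 18 mm high, lying to the +y side of the clamp; origin at its underside. Leave alone

How it is judged (in metres and radians):
On the way, in this order (a step that is already met when the one before it is completed fails the run):
1. the claw's nose is down in the keeper slot with the lever still open (z of nose in the frame of fixture below 0.0425 m and x of nose in the frame of fixture between 0.03 and 0.068 m and value of joint lever above 1 rad), for 0.3 s.
2. the lever is over centre and down on its rest, the claw still hooked in the slot and pulling (z of nose in the frame of fixture below 0.0425 m and x of nose in the frame of fixture between 0.03 and 0.068 m and value of joint lever below 0.06 rad and contact force between claw and anything else above 12 N), for 0.2 s.
At the end, for the whole second after the job is handed in: The lever is down on its rest (its joint below 0.06 rad) and still, the claw's nose is down in the keeper slot (nose point less than 42.5 mm above the fixture's underside) and the claw is under a pull of more than 12 N; the rest carries less than 15 N (all of step 2 and velocity of joint lever below 0.1 rad/s and contact force between rest and anything else below 15 N); the robot touches nothing.
It fails at once if claw pressed on the top of the keeper with more than 25 N before it has dropped into the slot (contact force between claw_c3 and anything else above 25 N and z of nose in the frame of fixture above 0.0445 m).
It fails at once if lever pressed or slammed onto its rest with more than 40 N (contact force between rest and anything else above 40 N).
It fails at once if the glue bottle was moved more than 25 mm (distance of glue from where it was at the start of the episode above 0.025 m).
It fails at once if the screwdriver or the tape roll was moved more than 25 mm (distance of any of driver, tape from where it was at the start of the episode above 0.025 m).
It fails at once if the glue bottle was knocked over (angle between glue's own z axis and vertical above 0.5 rad).
It also fails if it takes over 51 s, if anything falls off the work surface, if the arm or the gripper's body presses on something with over 40 N, if the wrist force passes 120 N, or if a joint passes its speed limit or range.

## Robot

A 6-joint arm with a two-finger parallel gripper is mounted at the origin on the work surface. World frame = base frame: x ahead of the robot, y to its left, z up, the work surface at z = 0. Lengths are in m, angles in degrees, forces in N, time in s.
With the tool pointing down it reaches from about 0.325 to 1 m from the base axis. Payload 5.1 kg.
Tool frame: the origin (TCP) lies between the finger pads; the fingertips stand 22 mm ahead of it and the grasp point (between the pads) lies 3 mm ahead of it (robot.tip_extent is the distance from the TCP to the fingertips, in m); z points along the fingers, y is the line along which they close (so a half turn about z gives the same grasp; the last joint's range is limited). The gripper opens to 85 mm and grips with 20 to 120 N. Pads are 22 mm wide; open, the fingers measure 114 mm over their backs; the gripper's body (76 mm by 85 mm) begins 54 mm behind the grasp point. The pads swing forward as they close: fully open they stand 13 mm farther back than shut.
Start: joints at [-80.65, 7.093, 94.555, -0, 78.352, -4.733], TCP at [0.158, -0.63, 0.253] pointing down, gripper open.
Joint ranges: [-149.61, 149.61], [-58.7, 133.49], [1.44, 155.28], [-77.14, 257.14], [18.33, 153.61], [-166.67, 166.67]. Speed limits (degrees/s): [147.25, 147.25, 180, 180, 180, 180].

## Interface

Orientations are given as a 3x3 rotation matrix whose columns are the frame's x, y, z axes.
In Python, from cell import status, eyes, job, robot gives the robot as it stands. The module is installed in compiled form; this text tells all that it offers.
- The arm moves only by the tool move_arm, never from a script. Its argument "rows" is a list of rows, each a list of 2 entries, a list of its own where there are three numbers: the shift along the tool's x, y, z in cm, then the turn about the tool's z in degrees. In form: [[[x, y, z], roll], ...]. A call has 1 to 8 rows; each row shifts and turns the commanded pose from where the row before left it, along the tool's axes as they then stand; what a row does not reach is not made up. A row lasts 1/12 s, in which the tool goes at most 41.7 mm and 7.16 degrees, less where a joint would pass 70% of its speed; a pose out of reach is approached as far as the arm can. A call is refused whole if a number of a shift passes 4.17 or a number of a turn 7.16, either way. A call with a gripper value outside its range is refused whole. "jaw" is the finger opening in cm, from 0 to 8.54, set as the call begins (left out, the last holds). The fingers move at their own pace and stop on an object; "squeeze" is the grip in N (left out, the last holds). Time passes only in rows, so rows that do not move let the fingers close. It gives the time, the measured TCP pose, the force, the opening and the grip force at its end, in the units of the state.
- status.state(): the state, without advancing time (a new reading comes with each control period).
- eyes.snapshot(name): name is "side" or "top"; returns a dict with "pixels" (420x560x3 uint8, blue, green, red), "intrinsics" (3x3 intrinsics, pixels), "k1" (the pictures are not rectified: a ray, as slopes to the right and down, at radius r is drawn at 1 + k1 r^2 times it, then the intrinsics apply), "position" and "rotation" of the camera in the world. Camera axes: x right, y down, z forward; pixel columns grow to the right and rows downward; lengths in m; the calibration is good to about 2 mm. A picture is of the moment at which its call begins. There is no depth.
- job.sign_off(): hands the job in; it is judged then, once.
The state is a dict: "time_s": time; "q": joint angles; "dq": joint speeds; "joint_torque": joint torques, N m; "ee_pos": TCP position; "orientation": TCP orientation; "contact_force": force on the tool from outside, world axes, zero at the start; "moment": the same for the moment, N m; "gripper_width": finger opening in m; "grasp_force": force on a finger pad.
Only numpy, scipy, OpenCV 4.12 (cv2) and the standard library are available. Lean on these libraries where they do the work, as an engineer would, in place of code of your own. Each camera call takes 0.05 s, during which the arm holds its last target. There are 200 camera calls.

## Working session

There is one attempt and no reset: what is moved stays moved. The work goes in short steps, Python scripts to look and compute and a tool call to move; the robot and the scene stay as the last step left them, time stands still between calls to the robot, and variables do not carry over. Pictures are saved under pics/ and viewed, at most 10 in all, crops included, and the job is handed in when it is done.

Besides the shell and the picture viewer there is one more tool, called after "Request:" as name(argument=value, ...), one argument or row to a line, values as JSON. move_arm: Moves the arm, as the interface text tells. Its arguments: {"type":"object","properties":{"rows":{"type":"array","items":{"type":"array"}},"jaw":{"type":"number"},"squeeze":{"type":"number"}},"required":["rows"]}

```bash
mkdir -p pics
python3 - <<'E'
from cell import status, eyes, robot
import cv2,numpy as np
s=status.state(); print(s['time_s'],s['ee_pos'],np.round(s['orientation'],3).tolist(),s['contact_force'],robot.tip_extent)
for n in ('top','side'):
    d=eyes.snapshot(n); cv2.imwrite(f'pics/{n}0.png',d['pixels'])
    print(n,np.round(d['intrinsics'],2).tolist(),d['k1'],np.round(d['position'],4).tolist(),np.round(d['rotation'],4).tolist())
E
```

```text
0.0 [ 0.15807857 -0.62989586  0.2520749 ] [[0.97, 0.243, -0.0], [0.243, -0.97, 0.002], [0.0, -0.002, -1.0]] [ 0.17160874 -0.14396441 -1.61827489] 0.022
top [[528.28, 0.0, 270.58], [0.0, 528.28, 215.35], [0.0, 0.0, 1.0]] 0.011157150458146898 [0.4118, 0.0354, 0.959] [[-0.0283, -0.9832, 0.1801], [-0.9995, 0.026, -0.0151], [0.0102, -0.1805, -0.9835]]
side [[533.2, 0.0, 275.59], [0.0, 533.2, 210.2], [0.0, 0.0, 1.0]] -0.0028161179088607166 [0.1405, 0.6178, 0.8801] [[-0.8078, -0.4432, 0.3885], [-0.5893, 0.5968, -0.5445], [0.0095, -0.6688, -0.7434]]
```

View pics/top0.png

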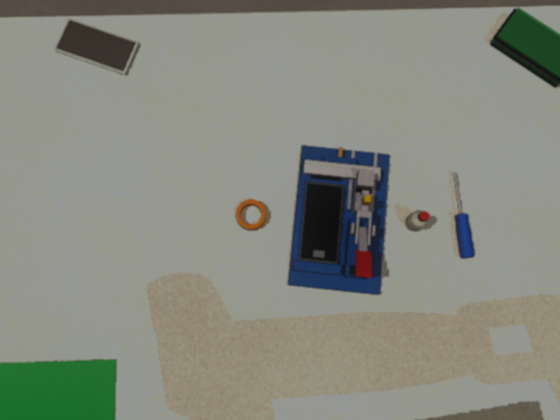

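View pics/side0.png

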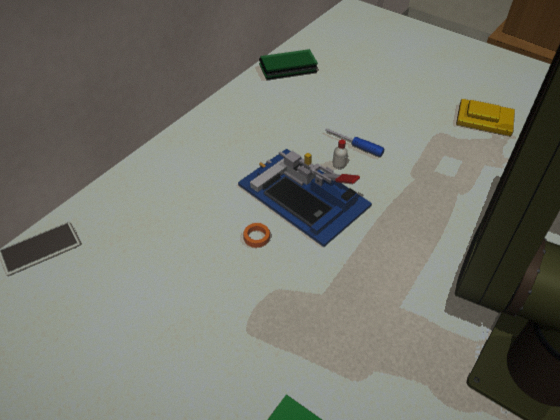

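The top view shows the clamp upright at px (290–390, 146–294): red handle at (363,264), yellow tab at (368,199), glue at (420,220). Now for enlarged crops.

```bash
cat > h.py <<'E'
import numpy as np,cv2
from cell import status,eyes
def ray(d,u,v):
    K=d['intrinsics'];xd=np.array([(u-K[0,2])/K[0,0],(v-K[1,2])/K[1,1]]);x=xd.copy()
    for _ in range(10): x=xd/(1+d['k1']*(x@x))
    return np.array(d['position']),np.array(d['rotation'])@np.array([x[0],x[1],1])
def atz(d,u,v,z):
    o,r=ray(d,u,v); return o+r*(z-o[2])/r[2]
def proj(d,P):
    c=(np.atleast_2d(P)-d['position'])@np.array(d['rotation']); x=c[:,:2]/c[:,2:]
    x=x*(1+d['k1']*(x**2).sum(1))[:,None]; K=d['intrinsics']
    return x*[K[0,0],K[1,1]]+[K[0,2],K[1,2]]
def tri(obs):
    A=0;b=0
    for d,u,v in obs:
        o,r=ray(d,u,v); r/=np.linalg.norm(r); M=np.eye(3)-np.outer(r,r); A=A+M;b=b+M@o
    p=np.linalg.solve(A,b); return p,[proj(d,p)[0]-[u,v] for d,u,v in obs]
E
python3 - <<'E'
import cv2,numpy as np
a=cv2.imread('pics/top0.png')[140:300,285:395];b=cv2.imread('pics/side0.png')[140:250,232:378]
a=cv2.resize(a,None,fx=3.7,fy=3.7,interpolation=cv2.INTER_CUBIC);cv2.imwrite('pics/a.png',a)
b=cv2.resize(b,None,fx=5,fy=5,interpolation=cv2.INTER_CUBIC);cv2.imwrite('pics/b.png',b)
E
```

```text
(no output)
```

View pics/a.png

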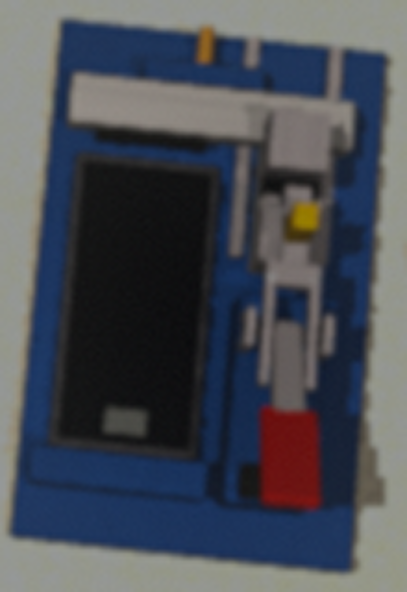

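View pics/b.png

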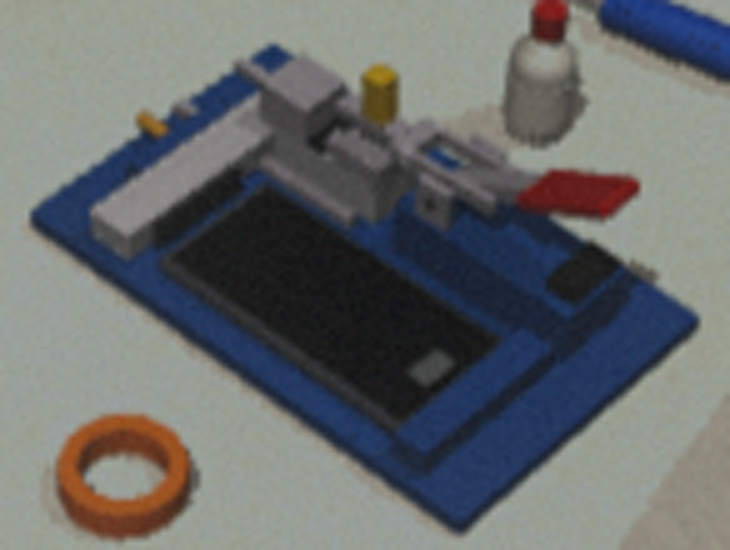

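The crops show the tab top at b(380,75) / a(305,217), hinge cheeks at a(249,328) and a(328,333), a red handle with its end at a(290,504), and the nose on the near land.

```bash
cat > m.py <<'E'
from h import *
dt=eyes.snapshot('top');ds=eyes.snapshot('side')
A=lambda x,y:((x+.5)/3.7-.5+285,(y+.5)/3.7-.5+140)
B=lambda x,y:((x+.5)/5-.5+232,(y+.5)/5-.5+140)
C=[atz(dt,*A(*p),.012) for p in((62,20),(386,53),(352,570),(10,535))]
C2=[atz(ds,*B(*p),.012) for p in((32,215),(275,46),(697,322),(460,530))]
for a,b in zip(C,C2): print('corner',a.round(4),b.round(4))
for C in(C,C2):
    e=(C[0]-C[3]+C[1]-C[2])/2; print('len',np.linalg.norm(e),np.linalg.norm(C[0]-C[1]),'yaw',np.degrees(np.arctan2(e[1],e[0])),'c',sum(C)/4)
P=[atz(dt,*A(*p),.022) for p in((78,155),(218,163),(197,455),(50,440))]
print('phone',np.round(P,4).tolist(), np.linalg.norm(P[0]-P[1]),'c',(sum(P)/4).round(4))
print('cheeks',[atz(dt,*A(*p),.060).round(4) for p in((249,328),(328,333))])
print('tabtop',tri([(dt,*A(305,217)),(ds,*B(380,75))]))
print('hEndL',tri([(dt,*A(262,500)),(ds,*B(602,214))]))
print('hEndR',tri([(dt,*A(321,507)),(ds,*B(638,185))]))
print('hNearL',tri([(dt,*A(262,407)),(ds,*B(520,202))]))
E
python3 m.py
```

```text
corner [ 0.7172 -0.0405  0.012 ] [ 0.7137 -0.0355  0.012 ]
corner [ 0.6958 -0.2032  0.012 ] [ 0.6916 -0.1972  0.012 ]
corner [ 0.4386 -0.1691  0.012 ] [ 0.4352 -0.1592  0.012 ]
corner [ 0.4598 -0.0055  0.012 ] [0.4564 0.0023 0.012 ]
len 0.2596003598506281 0.16411867179649284 yaw -7.655943899834381 c [ 0.57785152 -0.10458967  0.012     ]
len 0.2596502133616474 0.16324931210751722 yaw -8.385470930408843 c [ 0.57422271 -0.09740953  0.012     ]
phone [[0.6444, -0.0449, 0.022], [0.6386, -0.1139, 0.022], [0.4949, -0.0961, 0.022], [0.504, -0.0258, 0.022]] 0.06918014508576668 c [ 0.5705 -0.0702  0.022 ]
cheeks [array([ 0.55  , -0.1181,  0.06  ]), array([ 0.5467, -0.1548,  0.06  ])]
tabtop (array([ 0.59756504, -0.14261012,  0.08317928]), [array([-0.08042885, -0.1528261 ]), array([0.12919397, 0.02684453])])
hEndL (array([ 0.46786644, -0.1130341 ,  0.0972718 ]), [array([-0.05568409, -0.10529768]), array([0.09188735, 0.0123609 ])])
hEndR (array([ 0.46473604, -0.13891643,  0.09549448]), [array([-0.2294043 , -0.42608453]), array([0.36928138, 0.04466333])])
hNearL (array([ 0.51068445, -0.11994804,  0.07361761]), [array([0.21540317, 0.40988049]), array([-0.35737149, -0.05835419])])
```

```bash
cat > fit.py <<'E'
from m import *
from scipy.optimize import least_squares
def FT(p,pts):
    c,s=np.cos(p[2]),np.sin(p[2]); P=np.array(pts,float)
    return np.c_[p[0]+c*P[:,0]-s*P[:,1],p[1]+s*P[:,0]+c*P[:,1],P[:,2]]
def lever(th,r,n,y): return [-.03-r*np.cos(th)+n*np.sin(th),y,.056+r*np.sin(th)+n*np.cos(th)]
def claw(th,h=.0125):
    x,_,z=lever(th,.022,0,0)
    from scipy.optimize import brentq
    f=brentq(lambda f:z+.085*np.sin(f)-h*np.cos(f)-.047,-1,1)
    g=lambda a,b:[x+a*np.cos(f)-b*np.sin(f),0,z+a*np.sin(f)+b*np.cos(f)]
    return g(.068,.0285),g(.068,.0155),g(.085,-h)
def pts(p):
    th,cx,cy=p[3:6]
    T=[[cx+a*.131,cy+b*.0825,.012] for a,b in((1,1),(1,-1),(-1,-1),(-1,1))]
    H=[lever(th,r,.004,y) for r,y in((.045,.013),(.045,-.013),(.095,-.013),(.095,.013))]
    return T,H,claw(th)
ot=[A(*q) for q in((62,20),(386,53),(352,570),(10,535),(262,407),(317,408),(321,507),(262,500),(305,217))]
os_=[B(*q) for q in((275,46),(697,322),(520,202),(638,185),(602,214),(380,75))]
oph=[A(*q) for q in((78,155),(218,163),(197,455),(50,440))]
def res(p):
    T,H,c=pts(p); bt,bs=p[6:9],p[9:12]
    r=[(proj(dt,FT(p,T+H+[c[0]])+bt)-ot).ravel(),(proj(ds,FT(p,[T[1],T[2],H[0],H[2],H[3],c[0]])+bs)-os_).ravel(),bt/.002,bs/.002]
    ph=[p[12],p[12],p[13],p[13]]
    r.append((proj(dt,FT(p,[[x,y,.022] for x,y in zip(ph,(.104,.032,.032,.104))])+bt)-oph).ravel())
    r.append((proj(dt,FT(p,[[-.03,0,.06]])+bt)-A(288.5,330.5)).ravel())
    return np.concatenate(r)
s=least_squares(res,[.58,-.14,-.14,.5,0,.035]+[0]*6+[.07,-.08],loss='soft_l1')
if __name__=='__main__':
    p=s.x;print(p.round(4),s.cost);print(res(p).round(2))
    T,H,c=pts(p);n=['tabtop','tab','nose'];print(dict(zip(n,np.round(c,4).tolist())))
    print(FT(p,c+tuple([[-.03,0,.056],lever(p[3],.072,.004,0)])).round(4))
E
python3 fit.py
```

```text
corner [ 0.7172 -0.0405  0.012 ] [ 0.7137 -0.0355  0.012 ]
corner [ 0.6958 -0.2032  0.012 ] [ 0.6916 -0.1972  0.012 ]
corner [ 0.4386 -0.1691  0.012 ] [ 0.4352 -0.1592  0.012 ]
corner [ 0.4598 -0.0055  0.012 ] [0.4564 0.0023 0.012 ]
len 0.2596003598506281 0.16411867179649284 yaw -7.655943899834381 c [ 0.57785152 -0.10458967  0.012     ]
len 0.2596502133616474 0.16324931210751722 yaw -8.385470930408843 c [ 0.57422271 -0.09740953  0.012     ]
phone [[0.6444, -0.0449, 0.022], [0.6386, -0.1139, 0.022], [0.4949, -0.0961, 0.022], [0.504, -0.0258, 0.022]] 0.06918014508576668 c [ 0.5705 -0.0702  0.022 ]
cheeks [array([ 0.55  , -0.1181,  0.06  ]), array([ 0.5467, -0.1548,  0.06  ])]
tabtop (array([ 0.59756504, -0.14261012,  0.08317928]), [array([-0.08042885, -0.1528261 ]), array([0.12919397, 0.02684453])])
hEndL (array([ 0.46786644, -0.1130341 ,  0.0972718 ]), [array([-0.05568409, -0.10529768]), array([0.09188735, 0.0123609 ])])
hEndR (array([ 0.46473604, -0.13891643,  0.09549448]), [array([-0.2294043 , -0.42608453]), array([0.36928138, 0.04466333])])
hNearL (array([ 0.51068445, -0.11994804,  0.07361761]), [array([0.21540317, 0.40988049]), array([-0.35737149, -0.05835419])])
[ 0.5765 -0.1385 -0.1327  0.4787 -0.0039  0.0353  0.0006 -0.0014 -0.0007
 -0.0006  0.0014 -0.0028  0.056  -0.0873] 6.597610200967855
[-0.36 -0.63  0.02 -0.47 -0.19  0.84 -0.11  0.47 -0.38 -0.37  0.23  0.99
  0.03 -0.2  -0.06 -0.01  0.51 -0.76 -0.55 -0.54  1.02 -1.08 -1.15  0.05
  0.6  -0.21  0.07  0.3   0.   -0.11  0.31 -0.7  -0.34 -0.31  0.7  -1.41
 -0.48 -0.94  0.92  0.98  0.23  0.1  -0.35 -0.11 -0.34  0.63]
{'tabtop': [0.0205, 0.0, 0.0892], 'tab': [0.0195, 0.0, 0.0762], 'nose': [0.0342, 0.0, 0.047]}
[[ 0.5968 -0.1412  0.0892]
 [ 0.5958 -0.141   0.0762]
 [ 0.6104 -0.143   0.047 ]
 [ 0.5468 -0.1345  0.056 ]
 [ 0.4853 -0.1263  0.0927]]
```

```bash
cat > w.py <<'E'
# print state in fixture frame; pose args fixed from fit
import numpy as np
from cell import status
O=np.array([.5765,-.1385,0]);a=-.1327
R=np.array([[np.cos(a),-np.sin(a),0],[np.sin(a),np.cos(a),0],[0,0,1]])
def show():
    s=status.state();p=R.T@(s['ee_pos']-O);o=R.T@s['orientation']
    print('t %.2f'%s['time_s'],'TCPfix mm',(p*1e3).round(1),'rollerr',np.degrees(np.arctan2(o[1,0],o[0,0])).round(2),'tilt',o[:,2].round(3),'F',(R.T@s['contact_force']).round(1),'w %.1f g %.1f'%(s['gripper_width']*1e3,s['grasp_force']))
if __name__=='__main__': show()
E
python3 - <<'E'
from fit import *
from w import R,O
for n,d,u,v in(('cap',dt,424,216),('capS',ds,342,142)): print(n,(R.T@(atz(d,u,v,.075)-O)).round(4))
E
```

```text
corner [ 0.7172 -0.0405  0.012 ] [ 0.7137 -0.0355  0.012 ]
corner [ 0.6958 -0.2032  0.012 ] [ 0.6916 -0.1972  0.012 ]
corner [ 0.4386 -0.1691  0.012 ] [ 0.4352 -0.1592  0.012 ]
corner [ 0.4598 -0.0055  0.012 ] [0.4564 0.0023 0.012 ]
len 0.2596003598506281 0.16411867179649284 yaw -7.655943899834381 c [ 0.57785152 -0.10458967  0.012     ]
len 0.2596502133616474 0.16324931210751722 yaw -8.385470930408843 c [ 0.57422271 -0.09740953  0.012     ]
phone [[0.6444, -0.0449, 0.022], [0.6386, -0.1139, 0.022], [0.4949, -0.0961, 0.022], [0.504, -0.0258, 0.022]] 0.06918014508576668 c [ 0.5705 -0.0702  0.022 ]
cheeks [array([ 0.55  , -0.1181,  0.06  ]), array([ 0.5467, -0.1548,  0.06  ])]
tabtop (array([ 0.59756504, -0.14261012,  0.08317928]), [array([-0.08042885, -0.1528261 ]), array([0.12919397, 0.02684453])])
hEndL (array([ 0.46786644, -0.1130341 ,  0.0972718 ]), [array([-0.05568409, -0.10529768]), array([0.09188735, 0.0123609 ])])
hEndR (array([ 0.46473604, -0.13891643,  0.09549448]), [array([-0.2294043 , -0.42608453]), array([0.36928138, 0.04466333])])
hNearL (array([ 0.51068445, -0.11994804,  0.07361761]), [array([0.21540317, 0.40988049]), array([-0.35737149, -0.05835419])])
cap [ 0.0026 -0.1017  0.075 ]
capS [-0.0008 -0.0959  0.075 ]
```

Request:
move_arm(
  rows=[
    [[0,0,0],5.4],
    [[0,0,0],5.4],
    [[0,0,0],5.4],
    [[0,0,0],5.4],
  ],
  jaw=4,
  squeeze=20,
)

```text
time_s: 0.73
ee_pos: [0.1581, -0.6304, 0.2533]
orientation: [[0.991, -0.135, -0.0], [-0.135, -0.991, 0.0], [-0.0, -0.0, -1.0]]
contact_force: [0.0, -0.3, -0.8]
gripper_width: 0.0406
grasp_force: 0.0
```

Request:
move_arm(
  rows=[
    [[2.05,-3.01,0],0],
    [[2.05,-3.01,0],0],
    [[2.05,-3.01,0],0],
    [[2.05,-3.01,0],0],
    [[2.05,-3.01,0],0],
    [[2.05,-3.01,0],0],
    [[2.05,-3.01,0],0],
    [[2.05,-3.01,0],0],
  ],
)

```text
time_s: 1.4
ee_pos: [0.3531, -0.4117, 0.2536]
orientation: [[0.991, -0.131, 0.0], [-0.131, -0.991, -0.0], [0.001, 0.0, -1.0]]
contact_force: [1.1, -1.1, 0.5]
gripper_width: 0.04
grasp_force: 0.0
```

```bash
python3 w.py
```

```text
t 1.40 TCPfix mm [-185.3 -300.4  253.6] rollerr 0.07 tilt [ 0.001 -0.    -1.   ] F [ 1.2 -0.9  0.5] w 40.0 g 0.0
```

Request:
move_arm(
  rows=[
    [[2.05,-3.01,0],0],
    [[2.05,-3.01,0],0],
    [[2.05,-3.01,0],0],
    [[2.05,-3.01,0],0],
    [[2.05,-3.01,0],0],
    [[2.05,-3.01,0],0],
    [[2.05,-3.01,0],0],
    [[2.05,-3.01,0],0],
  ],
)

```text
time_s: 2.07
ee_pos: [0.5473, -0.1943, 0.2536]
orientation: [[0.991, -0.131, 0.001], [-0.131, -0.991, -0.0], [0.001, 0.0, -1.0]]
contact_force: [1.2, -0.7, 0.4]
gripper_width: 0.0404
grasp_force: 0.0
```

Request:
move_arm(
  rows=[
    [[2.0,-3.0,0],0],
    [[1.5,-2.0,0],0],
    [[0,0,2.5],0],
    [[0,0,2.5],0],
    [[0,0,2.5],0],
    [[0,0,2.5],0],
    [[0,0,2],0],
    [[0,0,0],0],
  ],
)

```text
time_s: 2.73
ee_pos: [0.5844, -0.1497, 0.1278]
orientation: [[0.991, -0.131, -0.009], [-0.131, -0.991, 0.003], [-0.009, -0.002, -1.0]]
contact_force: [-1.2, 0.6, -0.1]
gripper_width: 0.0397
grasp_force: 0.0
```

```bash
sed -i 's/^for a,b in zip(C,C2).*//; s/^    e=(C\[0\].*/    pass/; s/^print.*//' m.py; python3 w.py
python3 - <<'E'
import cv2,numpy as np
from cell import eyes
a=eyes.snapshot('top')['pixels'][140:300,290:400];b=eyes.snapshot('side')['pixels'][110:210,250:370]
f=lambda i,s:cv2.resize(i,None,fx=s,fy=s,interpolation=cv2.INTER_CUBIC)
a=f(a,3);b=f(b,4);o=np.zeros((480,810,3),np.uint8);o[:480,:330]=a;o[:400,330:810]=b
cv2.imwrite('pics/c.png',o[:,:800])
E
```

```text
t 2.73 TCPfix mm [  9.3 -10.1 127.8] rollerr 0.09 tilt [-0.009  0.002 -1.   ] F [-1.2  0.5 -0.1] w 39.7 g 0.0
```

View pics/c.png

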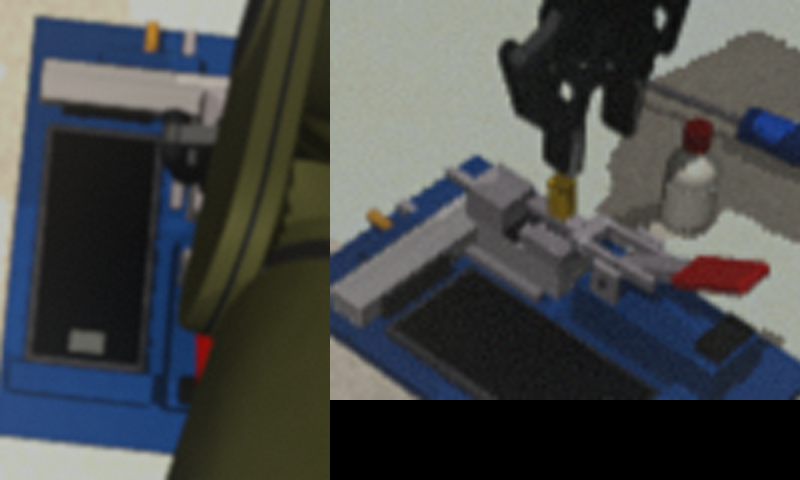

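The side view shows the open fingers directly above the tab (562,190), with the near fingertip at (562,170); the top view is hidden by the arm. Centring now.

Request:
move_arm(
  rows=[
    [[1.07,-1.0,0],0],
    [[0,0,1.0],0],
    [[0,0,1.0],0],
    [[0,0,0.8],0],
    [[0,0,0.5],0],
    [[0,0,0],0],
    [[0,0,0],0],
  ],
)

```text
time_s: 3.42
ee_pos: [0.5989, -0.1423, 0.0995]
orientation: [[0.991, -0.131, -0.001], [-0.131, -0.991, 0.0], [-0.001, -0.0, -1.0]]
contact_force: [-0.2, 0.5, 0.2]
gripper_width: 0.0397
grasp_force: 0.0
```

```bash
python3 w.py
python3 - <<'E'
import cv2,numpy as np
from h import *
from w import R,O
d=eyes.snapshot('side');b=d['pixels'][110:210,250:370]
P=[[ .02,.02,.072],[.02,-.02,.072],[.02,.006,.076],[.0342,.006,.05]]
print((proj(d,(R@np.array(P).T).T+O+[-.0006,.0014,-.0028])-[250,110])*6)
cv2.imwrite('pics/d.png',cv2.resize(b,None,fx=6,fy=6,interpolation=cv2.INTER_CUBIC))
E
```

```text
t 3.42 TCPfix mm [22.7 -0.8 99.5] rollerr 0.08 tilt [-0.001  0.    -1.   ] F [-0.3  0.4  0.2] w 39.7 g 0.0
[[308.35167697 328.25853533]
 [379.40419779 275.9606446 ]
 [334.0389389  301.81360516]
 [302.45704736 334.66029181]]
```

View pics/d.png

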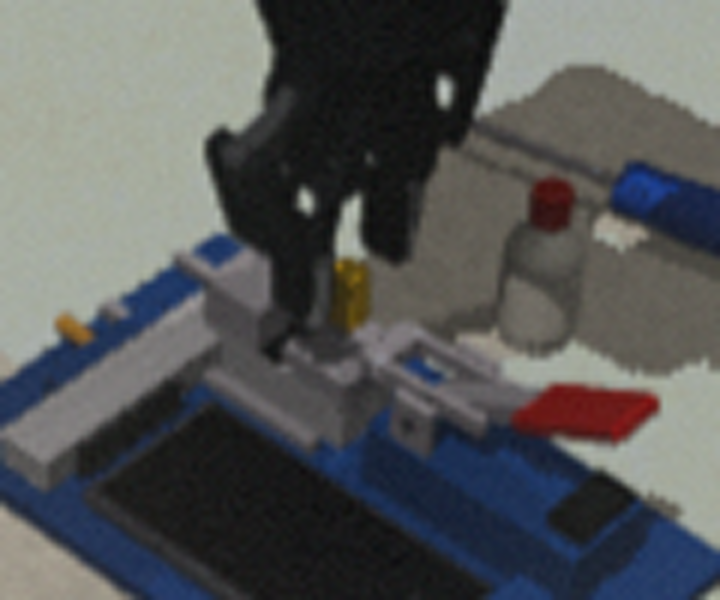

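The fingers straddle the tab, centred on it (near tip at (302,320), tab at (350,295)). Lower slightly and grip.

Request:
move_arm(
  rows=[
    [[-0.1,0,0.5],0],
    [[0,0,0],0],
  ],
)

```text
time_s: 3.63
ee_pos: [0.5981, -0.1423, 0.0949]
orientation: [[0.991, -0.131, -0.001], [-0.131, -0.991, 0.0], [-0.001, -0.0, -1.0]]
contact_force: [-1.0, 0.8, -0.5]
gripper_width: 0.0401
grasp_force: 0.0
```

Request:
move_arm(
  rows=[
    [[0,0,0],0],
    [[0,0,0],0],
    [[0,0,0],0],
    [[0,0,0],0],
    [[0,0,0],0],
    [[0,0,0],0],
  ],
  jaw=0.6,
  squeeze=20,
)

```text
time_s: 4.13
ee_pos: [0.5987, -0.142, 0.0956]
orientation: [[0.991, -0.131, 0.0], [-0.131, -0.991, 0.0], [0.0, -0.0, -1.0]]
contact_force: [0.0, 1.1, 0.8]
gripper_width: 0.0117
grasp_force: 25.5
```

```bash
python3 w.py
```

```text
t 4.13 TCPfix mm [22.4 -0.5 95.6] rollerr 0.09 tilt [ 0.  0. -1.] F [-0.1  1.1  0.8] w 11.7 g 25.5
```

Request:
move_arm(
  rows=[
    [[0.15,0,0],0],
    [[0.15,0,0],0],
    [[0.15,0,0],0],
    [[0,0,0],0],
  ],
)

```text
time_s: 4.47
ee_pos: [0.6009, -0.1423, 0.0956]
orientation: [[0.991, -0.131, -0.007], [-0.131, -0.991, 0.002], [-0.007, -0.001, -1.0]]
contact_force: [-9.5, 4.8, 8.7]
gripper_width: 0.0111
grasp_force: 26.5
```

```bash
python3 w.py
```

```text
t 4.47 TCPfix mm [24.7 -0.5 95.6] rollerr 0.1 tilt [-0.007  0.001 -1.   ] F [-10.    3.5   8.7] w 11.1 g 26.5
```

Request:
move_arm(
  rows=[
    [[0.1,0,-0.05],0],
    [[0.15,0,-0.05],0],
    [[0.15,0,0],0],
    [[0,0,0],0],
  ],
)

```text
time_s: 4.8
ee_pos: [0.6054, -0.1429, 0.0958]
orientation: [[0.991, -0.131, -0.005], [-0.131, -0.991, 0.001], [-0.005, -0.001, -1.0]]
contact_force: [-5.6, 2.0, 2.9]
gripper_width: 0.0113
grasp_force: 26.0
```

```bash
python3 w.py
```

```text
t 4.80 TCPfix mm [29.2 -0.5 95.8] rollerr 0.09 tilt [-0.005  0.001 -1.   ] F [-5.8  1.3  2.9] w 11.3 g 26.0
```

Request:
move_arm(
  rows=[
    [[0.12,0,0],0],
    [[0.12,0,0],0],
    [[0.12,0,0],0],
    [[0,0,0],0],
  ],
)

```text
time_s: 5.13
ee_pos: [0.6092, -0.1434, 0.0955]
orientation: [[0.991, -0.131, -0.004], [-0.131, -0.991, 0.001], [-0.004, -0.001, -1.0]]
contact_force: [-4.1, 2.2, 2.0]
gripper_width: 0.011
grasp_force: 25.9
```

```bash
python3 w.py
```

```text
t 5.13 TCPfix mm [33.  -0.5 95.5] rollerr 0.09 tilt [-0.004  0.001 -1.   ] F [-4.4  1.7  2. ] w 11.0 g 25.9
```

Request:
move_arm(
  rows=[
    [[0.1,0,0.03],0],
    [[0.1,0,0.03],0],
    [[0.1,0,0.03],0],
    [[0,0,0],0],
  ],
)

```text
time_s: 5.47
ee_pos: [0.6135, -0.1441, 0.0954]
orientation: [[0.991, -0.131, -0.0], [-0.131, -0.991, 0.0], [-0.0, -0.0, -1.0]]
contact_force: [-3.1, 3.0, 1.7]
gripper_width: 0.0112
grasp_force: 26.0
```

```bash
python3 w.py
```

```text
t 5.47 TCPfix mm [37.4 -0.6 95.4] rollerr 0.08 tilt [-0.  0. -1.] F [-3.4  2.6  1.7] w 11.2 g 26.0
```

Request:
move_arm(
  rows=[
    [[0,0,0.1],0],
    [[0,0,0.1],0],
    [[0,0,0],0],
  ],
)

```text
time_s: 5.72
ee_pos: [0.614, -0.1442, 0.0936]
orientation: [[0.991, -0.131, 0.001], [-0.131, -0.991, -0.0], [0.001, -0.0, -1.0]]
contact_force: [-1.2, 3.5, 2.0]
gripper_width: 0.0112
grasp_force: 26.0
```

```bash
python3 w.py
python3 - <<'E'
import cv2
from cell import eyes
b=eyes.snapshot('side')['pixels'][125:205,270:365]
cv2.imwrite('pics/e.png',cv2.resize(b,None,fx=7,fy=7,interpolation=cv2.INTER_CUBIC))
E
```

```text
t 5.72 TCPfix mm [37.9 -0.7 93.6] rollerr 0.08 tilt [ 0.001  0.    -1.   ] F [-1.6  3.3  2. ] w 11.2 g 26.0
```

View pics/e.png

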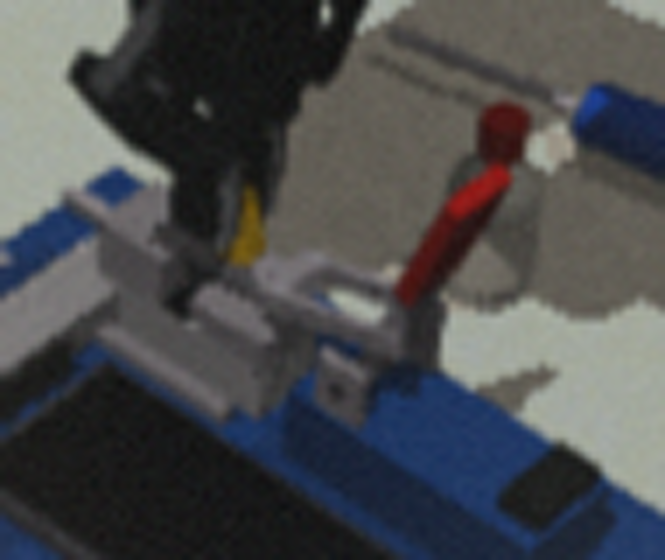

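The lever is now at about 1.2 rad, and the tool sits ~3 mm lower than "nose on land" would give, so the nose is likely entering the slot. Keep lowering gently.

Request:
move_arm(
  rows=[
    [[0,0,0.1],0],
    [[0,0,0.1],0],
    [[0,0,0.1],0],
    [[0,0,0],0],
  ],
)

```text
time_s: 6.1
ee_pos: [0.6142, -0.1443, 0.0908]
orientation: [[0.991, -0.131, 0.002], [-0.131, -0.991, -0.0], [0.002, -0.0, -1.0]]
contact_force: [1.9, 3.8, 2.2]
gripper_width: 0.0111
grasp_force: 26.1
```

```bash
python3 w.py
```

```text
t 6.10 TCPfix mm [38.1 -0.8 90.8] rollerr 0.08 tilt [ 0.002  0.    -1.   ] F [1.3 4.  2.2] w 11.1 g 26.1
```

Request:
move_arm(
  rows=[
    [[0,0,0.1],0],
    [[0,0,0.1],0],
    [[0,0,0.1],0],
    [[0,0,0],0],
  ],
)

```text
time_s: 6.43
ee_pos: [0.6135, -0.1442, 0.0874]
orientation: [[0.991, -0.131, 0.0], [-0.131, -0.991, 0.0], [0.0, -0.0, -1.0]]
contact_force: [0.8, 4.0, 2.4]
gripper_width: 0.0115
grasp_force: 26.1
```

```bash
python3 w.py
```

```text
t 6.43 TCPfix mm [37.5 -0.8 87.4] rollerr 0.08 tilt [ 0.  0. -1.] F [0.3 4.  2.4] w 11.5 g 26.1
```

Request:
move_arm(
  rows=[
    [[0,0,0.1],0],
    [[0,0,0.1],0],
    [[0,0,0],0],
  ],
)

```text
time_s: 6.68
ee_pos: [0.6138, -0.1443, 0.087]
orientation: [[0.991, -0.131, 0.0], [-0.131, -0.991, 0.0], [0.0, -0.0, -1.0]]
contact_force: [-2.5, 4.3, 9.4]
gripper_width: 0.0113
grasp_force: 27.0
```

```bash
python3 w.py
```

```text
t 6.68 TCPfix mm [37.7 -0.8 87. ] rollerr 0.09 tilt [ 0.  0. -1.] F [-3.   4.   9.4] w 11.3 g 27.0
```

Contact with the slot floor is felt at TCP z=87, about 10 mm below the land level, so the nose is fully down and the lever is at ≈1.4 rad. Ease off, release and rise.

Request:
move_arm(
  rows=[
    [[0,0,-0.1],0],
    [[0,0,0],0],
    [[0,0,0],0],
  ],
)

```text
time_s: 6.93
ee_pos: [0.6137, -0.1443, 0.0871]
orientation: [[0.991, -0.131, 0.001], [-0.131, -0.991, -0.0], [0.001, 0.0, -1.0]]
contact_force: [-0.2, 3.7, 7.0]
gripper_width: 0.0107
grasp_force: 26.5
```

Request:
move_arm(
  rows=[
    [[0,0,0],0],
    [[0,0,0],0],
    [[0,0,0],0],
    [[0,0,0],0],
    [[0,0,-0.3],0],
    [[0,0,-1],0],
    [[0,0,-2],0],
    [[0,0,-3],0],
  ],
  jaw=4.5,
)

```text
time_s: 7.6
ee_pos: [0.6115, -0.1438, 0.1474]
orientation: [[0.991, -0.131, -0.006], [-0.131, -0.991, 0.002], [-0.006, -0.001, -1.0]]
contact_force: [0.9, 0.1, 0.5]
gripper_width: 0.0449
grasp_force: 0.0
```

Request:
move_arm(
  rows=[
    [[0,0,-3],0],
    [[0,0,-2],0],
    [[0,0,0],0],
    [[0,0,0],0],
  ],
)

```text
time_s: 7.93
ee_pos: [0.6145, -0.1446, 0.2023]
orientation: [[0.991, -0.131, 0.004], [-0.131, -0.991, -0.002], [0.005, 0.001, -1.0]]
contact_force: [0.1, -0.0, 0.1]
gripper_width: 0.0449
grasp_force: 0.0
```

```bash
python3 w.py
python3 - <<'E'
import cv2
from fit import *
b=ds['pixels'][105:205,270:365]
cv2.imwrite('pics/f.png',cv2.resize(b,None,fx=6,fy=6,interpolation=cv2.INTER_CUBIC))
p=np.array([.5765,-.1385,-.1327])
for th in(1.2,1.3,1.4,1.5,1.6):
    P=FT(p,[lever(th,r,n,y) for r,n,y in((.095,.004,.013),(.095,.004,-.013),(.095,-.004,.013),(.045,-.004,.013))])+[-.0006,.0014,-.0028]
    print(th,((proj(ds,P)-[270,105]+.5)*6).round(0).tolist())
E
```

```text
t 7.93 TCPfix mm [ 38.5  -1.  202.3] rollerr 0.09 tilt [ 0.005 -0.001 -1.   ] F [0.1 0.  0.1] w 44.9 g 0.0
1.2 [[391.0, 306.0], [438.0, 270.0], [407.0, 322.0], [355.0, 396.0]]
1.3 [[371.0, 288.0], [419.0, 252.0], [388.0, 303.0], [346.0, 386.0]]
1.4 [[350.0, 271.0], [398.0, 235.0], [367.0, 285.0], [337.0, 378.0]]
1.5 [[329.0, 257.0], [377.0, 221.0], [347.0, 269.0], [328.0, 370.0]]
1.6 [[308.0, 244.0], [356.0, 209.0], [326.0, 255.0], [318.0, 363.0]]
```

View pics/f.png

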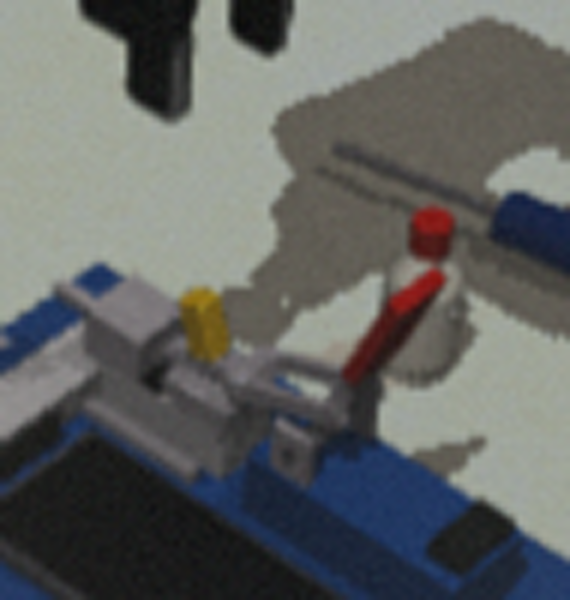

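Side view: the tab (205,325) is tilted with the nose in the slot. The handle end at (393,297)–(440,275) matches θ≈1.2, and the near fingertip bottom is at (165,118). Checking the tip height.

Run:
```python
from fit import *
p=np.array([.5765,-.1385,-.1327])
for z in(.176,.180,.184,.188,.192):
    P=FT(p,[[x,y,z] for x in(.0275,.0495) for y in(.0225,.036)])+[-.0006,.0014,-.0028]
    print(z,((proj(ds,P)-[270,105]+.5)*6).round(0).tolist())
```

```text
0.176 [[184.0, 134.0], [158.0, 152.0], [137.0, 106.0], [111.0, 124.0]]
0.18 [[185.0, 125.0], [158.0, 143.0], [138.0, 97.0], [111.0, 115.0]]
0.184 [[185.0, 116.0], [159.0, 134.0], [138.0, 88.0], [112.0, 106.0]]
0.188 [[186.0, 107.0], [159.0, 125.0], [138.0, 79.0], [112.0, 96.0]]
0.192 [[186.0, 98.0], [160.0, 116.0], [139.0, 70.0], [112.0, 87.0]]
```

Request:
move_arm(
  rows=[
    [[-2,0.02,0],0],
    [[-2,0,0],0],
    [[-2,0,0],0],
    [[-2,0,0],0],
    [[-2,0,0],0],
    [[0,0,0],0],
  ],
)

```text
time_s: 8.63
ee_pos: [0.511, -0.1305, 0.1973]
orientation: [[0.991, -0.131, -0.005], [-0.131, -0.991, 0.001], [-0.005, -0.001, -1.0]]
contact_force: [1.1, -0.4, 0.0]
gripper_width: 0.0452
grasp_force: 0.0
```

```bash
python3 w.py
```

```text
t 8.63 TCPfix mm [-65.9  -0.8 197.3] rollerr 0.07 tilt [-0.005  0.001 -1.   ] F [ 1.1 -0.3  0. ] w 45.2 g 0.0
```

Request:
move_arm(
  rows=[
    [[0,0,0],0],
    [[0,0,1],0],
    [[0,0,1],0],
    [[0,0,1],0],
    [[0,0,0.6],0],
    [[0,0,0],0],
    [[0,0,0],0],
    [[0,0,0],0],
  ],
)

```text
time_s: 9.3
ee_pos: [0.5146, -0.1314, 0.1635]
orientation: [[0.991, -0.131, 0.0], [-0.131, -0.991, -0.0], [0.0, 0.0, -1.0]]
contact_force: [-0.2, 0.0, 0.1]
gripper_width: 0.0449
grasp_force: 0.0
```

```bash
python3 w.py
```

```text
t 9.30 TCPfix mm [-62.3  -1.2 163.5] rollerr 0.09 tilt [ 0. -0. -1.] F [-0.2  0.   0.1] w 44.9 g 0.0
```

Request:
move_arm(
  rows=[
    [[0,-0.08,0.4],0],
    [[0,0,0.4],0],
    [[0,0,0],0],
  ],
)

```text
time_s: 9.55
ee_pos: [0.514, -0.1304, 0.1547]
orientation: [[0.991, -0.131, -0.001], [-0.131, -0.991, 0.0], [-0.001, -0.0, -1.0]]
contact_force: [0.5, -0.1, -1.5]
gripper_width: 0.045
grasp_force: 0.0
```

Request:
move_arm(
  rows=[
    [[0,0,0],0],
    [[0,0,0],0],
    [[0,0,0],0],
    [[0,0,0],0],
    [[0,0,0],0],
    [[0,0,0],0],
  ],
  jaw=2.0,
  squeeze=40,
)

```text
time_s: 10.05
ee_pos: [0.5145, -0.1304, 0.1556]
orientation: [[0.991, -0.131, 0.0], [-0.131, -0.991, 0.0], [0.0, -0.0, -1.0]]
contact_force: [-1.0, 1.6, 1.9]
gripper_width: 0.0242
grasp_force: 39.6
```

```bash
python3 w.py;  python3 - <<'E'
import cv2
from cell import eyes
b=eyes.snapshot('side')['pixels'][95:205,275:375]
cv2.imwrite('pics/g.png',cv2.resize(b,None,fx=5,fy=5,interpolation=cv2.INTER_CUBIC))
E
```

```text
t 10.05 TCPfix mm [-62.6  -0.2 155.6] rollerr 0.09 tilt [ 0.  0. -1.] F [-1.2  1.5  1.9] w 24.2 g 39.6
```

View pics/g.png

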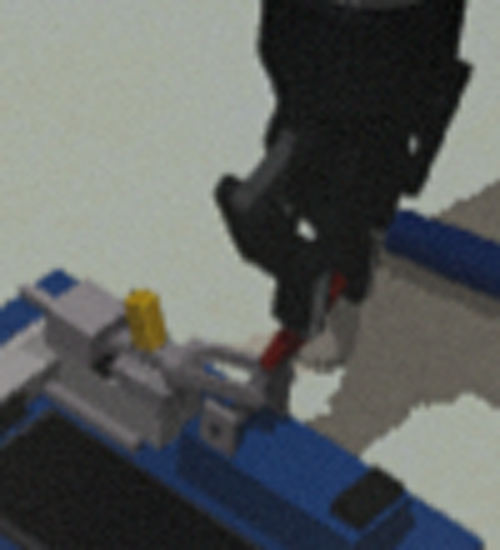

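The fingers hold the handle end (315,320) with ~10 mm overlap. Re-grip 3 mm higher so the tips clear the rest at the bottom.

Request:
move_arm(
  rows=[
    [[0,0,0],0],
    [[0,0,0],0],
    [[-0.05,0,-0.3],0],
    [[0,0,0],0],
  ],
  jaw=3.6,
)

```text
time_s: 10.43
ee_pos: [0.5141, -0.1307, 0.159]
orientation: [[0.991, -0.131, 0.001], [-0.131, -0.991, -0.001], [0.001, 0.0, -1.0]]
contact_force: [0.4, 0.8, -0.2]
gripper_width: 0.0361
grasp_force: 0.0
```

Request:
move_arm(
  rows=[
    [[0,0,0],0],
    [[0,0,0],0],
    [[0,0,0],0],
    [[0,0,0],0],
    [[0,0,0],0],
    [[0,0,0],0],
  ],
  jaw=2.0,
  squeeze=45,
)

```text
time_s: 10.93
ee_pos: [0.5141, -0.1304, 0.159]
orientation: [[0.991, -0.131, 0.0], [-0.131, -0.991, 0.0], [0.0, -0.0, -1.0]]
contact_force: [-1.6, 3.0, 5.8]
gripper_width: 0.0241
grasp_force: 44.2
```

```bash
python3 w.py;  python3 - <<'E'
import numpy as np
r=91
G=lambda t:np.array([-30-r*np.cos(t),56+r*np.sin(t)])
ts=np.linspace(1.2,0,25)
g=np.array([G(t) for t in ts]);print(np.round(np.diff(g,axis=0)/10,2).tolist());print((g-g[0]).round(1).tolist())
E
```

```text
t 10.93 TCPfix mm [-62.9  -0.3 159. ] rollerr 0.09 tilt [ 0.  0. -1.] F [-2.   2.8  5.8] w 24.1 g 44.2
[[-0.42, -0.18], [-0.41, -0.2], [-0.4, -0.22], [-0.39, -0.24], [-0.38, -0.26], [-0.36, -0.27], [-0.35, -0.29], [-0.33, -0.31], [-0.32, -0.33], [-0.3, -0.34], [-0.28, -0.36], [-0.27, -0.37], [-0.25, -0.38], [-0.23, -0.39], [-0.21, -0.4], [-0.19, -0.41], [-0.17, -0.42], [-0.15, -0.43], [-0.12, -0.44], [-0.1, -0.44], [-0.08, -0.45], [-0.06, -0.45], [-0.03, -0.45], [-0.01, -0.45]]
[[0.0, 0.0], [-4.2, -1.8], [-8.3, -3.7], [-12.3, -5.9], [-16.2, -8.2], [-20.0, -10.8], [-23.6, -13.5], [-27.1, -16.4], [-30.4, -19.5], [-33.6, -22.8], [-36.6, -26.2], [-39.5, -29.7], [-42.1, -33.4], [-44.6, -37.3], [-46.9, -41.2], [-49.0, -45.2], [-50.8, -49.4], [-52.5, -53.6], [-54.0, -57.9], [-55.2, -62.3], [-56.2, -66.7], [-57.0, -71.2], [-57.6, -75.7], [-57.9, -80.3], [-58.0, -84.8]]
```

Request:
move_arm(
  rows=[
    [[-0.42,0,0.18],0],
    [[-0.41,0,0.2],0],
    [[-0.4,0,0.22],0],
    [[-0.39,0,0.24],0],
    [[-0.38,0,0.26],0],
    [[-0.36,0,0.27],0],
    [[0,0,0],0],
  ],
)

```text
time_s: 11.52
ee_pos: [0.4895, -0.1271, 0.146]
orientation: [[0.991, -0.132, -0.002], [-0.132, -0.991, 0.001], [-0.002, -0.001, -1.0]]
contact_force: [-7.8, 3.0, 12.9]
gripper_width: 0.0208
grasp_force: 42.7
```

```bash
python3 w.py
```

```text
t 11.52 TCPfix mm [-87.7  -0.2 146. ] rollerr 0.05 tilt [-0.002  0.001 -1.   ] F [-8.1  2.  12.9] w 20.8 g 42.7
```

```bash
cat > th.py <<'E'
from fit import *
import w
w.show()
p=np.array([.5765,-.1385,-.1327]); im=ds['pixels'].astype(int)
red=(im[...,2]>70)&(im[...,2]>2*im[...,1])&(im[...,2]>2*im[...,0])
ys,xs=np.nonzero(red);k=(xs>300)&(xs<375)&(ys>120)&(ys<200);P=np.c_[xs,ys][k].astype(float)
cap=np.hypot(P[:,0]-341.5,P[:,1]-143)<7; P=P[~cap]
print(len(P),P.min(0),P.max(0))
out=[]
for th in np.arange(-.02,1.9,.02):
    Q=FT(p,[lever(th,r,n,y) for r in(.045,.095) for n in(-.004,.004) for y in(-.013,.013)])+[-.0006,.0014,-.0028]
    h=cv2.convexHull(proj(ds,Q).astype(np.float32))
    d=np.array([cv2.pointPolygonTest(h,tuple(map(float,q)),True) for q in P])
    m=np.zeros(im.shape[:2],np.uint8);cv2.fillConvexPoly(m,h.astype(int),1)
    free=((m>0)&~red&(im.sum(2)>180)).sum()   # bright, unred pixels inside: contradiction
    out.append(((np.minimum(d,0)**2).sum()+free,round(th,2)))
print(sorted(out)[:5])
E
python3 th.py
```

```text
t 11.62 TCPfix mm [-87.4  -0.3 146.2] rollerr 0.05 tilt [-0.002  0.001 -1.   ] F [-7.6  2.3 13. ] w 20.9 g 39.9
10 [330. 166.] [333. 170.]
[(np.float64(10.641889368575201), np.float64(1.02)), (np.float64(16.079767424951783), np.float64(1.04)), (np.float64(18.77074307176355), np.float64(1.0)), (np.float64(20.0), np.float64(1.06)), (np.float64(29.478791176665762), np.float64(0.98))]
```

Request:
move_arm(
  rows=[
    [[0,0,0],0],
    [[0,0,0],0],
    [[0,0,0],0],
    [[0,0,-1],0],
    [[0,0,-2],0],
    [[0,0,-2],0],
    [[0,0,0],0],
  ],
  jaw=4.5,
)

```text
time_s: 12.2
ee_pos: [0.4928, -0.1284, 0.1996]
orientation: [[0.991, -0.131, 0.007], [-0.131, -0.991, -0.003], [0.008, 0.002, -1.0]]
contact_force: [1.0, 0.2, 0.7]
gripper_width: 0.0447
grasp_force: 0.0
```

```bash
sed -i 's/>70)&/>45)\&/; s/im.sum(2)>180/im.sum(2)>220/' th.py; python3 th.py
```

```text
t 12.30 TCPfix mm [-86.1  -0.6 195.8] rollerr 0.09 tilt [ 0.002 -0.001 -1.   ] F [ 0.1  1.  -0.6] w 45.1 g 0.0
60 [330. 156.] [347. 170.]
[(np.float64(16.595044068216243), np.float64(1.04)), (np.float64(22.0), np.float64(1.06)), (np.float64(38.002049427706766), np.float64(1.08)), (np.float64(38.13805601732881), np.float64(1.02)), (np.float64(63.766318113499), np.float64(1.1))]
```

Request:
move_arm(
  rows=[
    [[0.75,0,1],0],
    [[0.75,-0.04,1.5],0],
    [[0,0,1.5],0],
    [[0,0,1.2],0],
    [[0,0,0.6],0],
    [[0,0,0],0],
    [[0,0,0],0],
    [[0,0,0],0],
  ],
)

```text
time_s: 12.97
ee_pos: [0.5058, -0.1292, 0.1374]
orientation: [[0.991, -0.131, 0.001], [-0.131, -0.991, -0.0], [0.001, 0.0, -1.0]]
contact_force: [0.4, 0.4, 0.1]
gripper_width: 0.0452
grasp_force: 0.0
```

```bash
python3 w.py
```

```text
t 12.97 TCPfix mm [-7.130e+01 -1.000e-01  1.374e+02] rollerr 0.08 tilt [ 0.001 -0.    -1.   ] F [0.4 0.4 0.1] w 45.2 g 0.0
```

Request:
move_arm(
  rows=[
    [[0,0,0],0],
    [[0,0,0],0],
    [[0,0,0],0],
    [[0,0,0],0],
    [[0,0,0],0],
    [[0,0,0],0],
  ],
  jaw=2.0,
  squeeze=60,
)

```text
time_s: 13.47
ee_pos: [0.506, -0.1292, 0.138]
orientation: [[0.991, -0.131, 0.001], [-0.131, -0.991, -0.001], [0.001, 0.0, -1.0]]
contact_force: [-1.7, 1.5, 5.7]
gripper_width: 0.0245
grasp_force: 59.0
```

```bash
python3 w.py
python3 - <<'E'
import numpy as np
r=84
ts=np.linspace(1.05,0,22)
g=np.c_[-30-r*np.cos(ts),56+r*np.sin(ts)];print(np.round(np.diff(g,axis=0)/10,2).tolist())
E
```

```text
t 13.47 TCPfix mm [-7.11e+01 -1.00e-01  1.38e+02] rollerr 0.09 tilt [ 0.001 -0.    -1.   ] F [-1.8  1.2  5.7] w 24.5 g 59.0
[[-0.36, -0.22], [-0.35, -0.24], [-0.34, -0.25], [-0.32, -0.27], [-0.31, -0.28], [-0.29, -0.3], [-0.28, -0.31], [-0.26, -0.33], [-0.25, -0.34], [-0.23, -0.35], [-0.21, -0.36], [-0.19, -0.37], [-0.17, -0.38], [-0.15, -0.39], [-0.13, -0.4], [-0.11, -0.4], [-0.09, -0.41], [-0.07, -0.41], [-0.05, -0.42], [-0.03, -0.42], [-0.01, -0.42]]
```

Request:
move_arm(
  rows=[
    [[-0.36,0,0.22],0],
    [[-0.35,0,0.24],0],
    [[-0.34,0,0.25],0],
    [[-0.32,0,0.27],0],
    [[0,0,0],0],
  ],
)

```text
time_s: 13.88
ee_pos: [0.4931, -0.1277, 0.1298]
orientation: [[0.992, -0.128, 0.004], [-0.128, -0.992, -0.002], [0.004, 0.002, -1.0]]
contact_force: [-2.7, 2.4, 12.8]
gripper_width: 0.0245
grasp_force: 62.2
```

```bash
python3 th.py
```

```text
t 13.98 TCPfix mm [-84.   -0.3 129.9] rollerr 0.27 tilt [ 0.004 -0.002 -1.   ] F [-4.9  1.8 12.1] w 24.7 g 62.1
16 [331. 160.] [351. 172.]
[(np.float64(5.0), np.float64(0.96)), (np.float64(5.000152439573247), np.float64(0.94)), (np.float64(9.256449434064912), np.float64(0.92)), (np.float64(9.796281942278377), np.float64(0.98)), (np.float64(12.526600799878114), np.float64(0.9))]
```

Request:
move_arm(
  rows=[
    [[-0.33,0,0.2],0],
    [[-0.31,0,0.25],0],
    [[-0.29,0,0.29],0],
    [[-0.28,0,0.31],0],
    [[0,0,0],0],
  ],
)

```text
time_s: 14.4
ee_pos: [0.4789, -0.1253, 0.1182]
orientation: [[0.991, -0.133, -0.003], [-0.133, -0.991, 0.002], [-0.003, -0.001, -1.0]]
contact_force: [-11.3, 1.7, 16.1]
gripper_width: 0.0228
grasp_force: 57.8
```

```bash
python3 th.py
```

```text
t 14.50 TCPfix mm [-98.2   0.2 118.5] rollerr -0.04 tilt [-0.002  0.001 -1.   ] F [-11.4   1.7  15.6] w 23.0 g 57.8
19 [332. 170.] [338. 173.]
[(np.float64(5.0), np.float64(0.92)), (np.float64(8.0), np.float64(0.9)), (np.float64(10.0), np.float64(0.94)), (np.float64(10.664283958518821), np.float64(0.96)), (np.float64(11.0), np.float64(0.88))]
```

```bash
python3 - <<'E'
s=open('th.py').read()
import re
s=re.sub(r"red=.*\n","hv=cv2.cvtColor(cv2.GaussianBlur(ds['pixels'],(3,3),0),cv2.COLOR_BGR2HSV).astype(int);red=((hv[...,0]<8)|(hv[...,0]>172))&(hv[...,1]>110)&(hv[...,2]>22)\n",s)
open('th.py','w').write(s)
E
python3 th.py; python3 -c "
from th import *
for q in P[::6]: print(q, im[int(q[1]),int(q[0])])
Q=FT(p,[lever(th,r,0.004,0) for th in (.7,.8,.9) for r in(.045,.095)])+[-.0006,.0014,-.0028];print(proj(ds,Q).round(0))
for y in range(150,182,2): print(y,''.join('R' if red[y,x] else '#' if im[y,x].sum()<100 else '.' for x in range(315,375)))
"
```

```text
t 14.60 TCPfix mm [-98.1   0.2 118.5] rollerr -0.04 tilt [-0.002  0.001 -1.   ] F [-10.1   0.6  16.1] w 22.6 g 57.7
18 [332. 170.] [338. 173.]
[(np.float64(7.0), np.float64(0.92)), (np.float64(9.0), np.float64(0.9)), (np.float64(10.0), np.float64(0.94)), (np.float64(10.467393631275824), np.float64(0.96)), (np.float64(12.0), np.float64(0.88))]
t 14.70 TCPfix mm [-98.1   0.2 118.5] rollerr -0.04 tilt [-0.002  0.001 -1.   ] F [-12.2   0.6  15.6] w 23.2 g 57.7
18 [332. 170.] [338. 173.]
[(np.float64(8.0), np.float64(0.92)), (np.float64(10.0), np.float64(0.9)), (np.float64(10.0), np.float64(0.94)), (np.float64(10.467393631275824), np.float64(0.96)), (np.float64(13.0), np.float64(0.88))]
[335. 170.] [25 25 73]
[336. 171.] [23 25 81]
[335. 172.] [21 23 78]
[[336. 173.]
 [352. 171.]
 [335. 171.]
 [350. 167.]
 [334. 169.]
 [348. 163.]]
150 ...............................###########################..
152 ..............................############################..
154 ............................#.#########################.....
156 ..................#..........#####################..........
158 .................#............####################..........
160 ..................##...#.####..###################..........
162 ...................############....#############............
164 ...................##############.###########...............
166 ....................##########################..............
168 .....................########################...............
170 ....................RRR.#####################...............
172 .................RRRRRR.....########..#######...............
174 ............................######.....#####................
176 ............................######........#.................
178 ...........................#######..........................
180 ............#.#..............####...........................
```

Visible red at (332–338,170–173) matches θ≈0.75, so the lever is following. The force is purely radial, so shift outward and continue.

Request:
move_arm(
  rows=[
    [[-0.33,0,0.24],0],
    [[-0.25,0,0.33],0],
    [[-0.21,0,0.36],0],
    [[-0.19,0,0.37],0],
    [[0,0,0],0],
  ],
)

```text
time_s: 15.12
ee_pos: [0.4669, -0.1236, 0.1042]
orientation: [[0.991, -0.133, -0.01], [-0.133, -0.991, 0.003], [-0.01, -0.002, -1.0]]
contact_force: [-20.5, 1.9, 20.4]
gripper_width: 0.0229
grasp_force: 62.8
```

```bash
python3 w.py
```

```text
t 15.12 TCPfix mm [-110.7    0.2  104.2] rollerr -0.01 tilt [-0.01   0.002 -1.   ] F [-20.6  -0.8  20.4] w 22.9 g 62.8
```

Request:
move_arm(
  rows=[
    [[-0.1,0,-0.05],0],
    [[-0.1,0,-0.05],0],
    [[0,0,0],0],
  ],
)

```text
time_s: 15.37
ee_pos: [0.4674, -0.1237, 0.1055]
orientation: [[0.991, -0.133, -0.002], [-0.133, -0.991, 0.002], [-0.002, -0.002, -1.0]]
contact_force: [-8.1, 0.6, 9.8]
gripper_width: 0.023
grasp_force: 60.3
```

```bash
python3 w.py
```

```text
t 15.37 TCPfix mm [-110.1    0.2  105.5] rollerr -0.05 tilt [-0.002  0.002 -1.   ] F [-8.1 -0.5  9.8] w 23.0 g 60.3
```

```bash
python3 -c "
from th import *
Q=FT(p,[lever(th,r,n,y) for th in (.5,.6,.7,.8) for r,n,y in((.045,.004,.013),(.045,-.004,.013),(.095,-.004,.013),(.095,-.004,-.013))])+[-.0006,.0014,-.0028];print(proj(ds,Q).round(0).reshape(4,-1))
for y in range(154,184): print(y,''.join('R' if red[y,x] else '#' if im[y,x].sum()<100 else 'b' if im[y,x,0]>1.4*im[y,x,2] else '.' for x in range(320,375)))
"
```

```text
t 15.47 TCPfix mm [-110.     0.2  105.5] rollerr -0.04 tilt [-0.002  0.002 -1.   ] F [-9.1  0.3 10.4] w 22.7 g 60.4
17 [334. 174.] [339. 177.]
[(np.float64(10.0), np.float64(0.72)), (np.float64(10.0), np.float64(0.74)), (np.float64(17.15240974340656), np.float64(0.78)), (np.float64(18.0), np.float64(0.76)), (np.float64(18.436374893558117), np.float64(0.8))]
[[334. 180. 335. 183. 353. 185. 361. 179.]
 [333. 178. 335. 181. 352. 181. 359. 175.]
 [333. 176. 334. 179. 350. 177. 358. 171.]
 [331. 174. 333. 177. 348. 173. 356. 167.]]
154 .........................##.....#######################
155 ...............................#.######################
156 ...............................#.######################
157 ..............................#.#######################
158 ..............................#########################
159 .............................##########################
160 .............................#########################.
161 .............................#########################.
162 ...........................##########################..
163 .......................
[... 532 characters left out ...]
...##########################...........
173 .b.................#########################...........
174 ................RRR#########################...........
175 ...............RRRR#########################...........
176 ..............RRRRRR########################...........
177 ...............RRRR....#####################...........
178 ............b.............#################............
179 ...........bbbb...........#########..######............
180 ...#bbb....bbbbb...........#######...######............
181 ...bbb#bbbbbbbbbbb.........######....######............
182 ...bbbbbbbbbbbbb#bb........######......###.............
183 ...bbbbbbbbb#bbbb##bb.....#######........#.............
```

Run:
```python
import cv2
from cell import eyes
b=eyes.snapshot('side')['pixels'][130:205,285:375]
b=cv2.convertScaleAbs(b,alpha=2.2,beta=10)
cv2.imwrite('pics/i.png',cv2.resize(b,None,fx=8,fy=8,interpolation=cv2.INTER_CUBIC))
```

```text
(no output)
```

View pics/i.png

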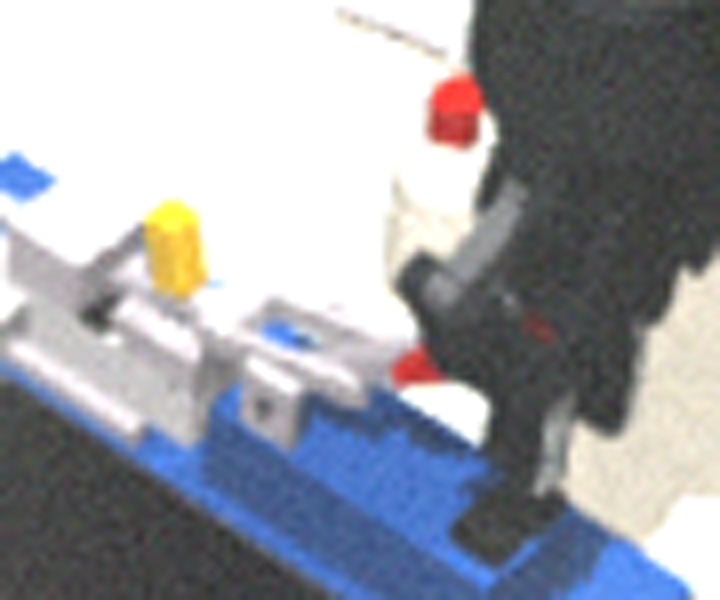

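The picture shows the fingertips (525,480) reaching well below the handle, whose end shows between the fingers at (540,325); the lever is at ~0.75 and the grip is too deep. Open, rise and re-measure.

Request:
move_arm(
  rows=[
    [[0,0,0],0],
    [[0,0,0],0],
    [[0,0,0],0],
    [[0,0,-2],0],
    [[0,0,-2.5],0],
    [[0,0,-2.5],0],
    [[0,0,0],0],
    [[0,0,0],0],
  ],
  jaw=4.5,
)

```text
time_s: 16.18
ee_pos: [0.4692, -0.1244, 0.1761]
orientation: [[0.991, -0.131, 0.004], [-0.131, -0.991, -0.001], [0.004, 0.001, -1.0]]
contact_force: [0.2, -0.6, -0.3]
gripper_width: 0.0452
grasp_force: 0.0
```

```bash
python3 -c "
from th import *
Q=FT(p,[lever(th,r,n,y) for th in (.5,.6,.7,.8,.9,1) for r,n,y in((.045,.004,.013),(.045,-.004,.013),(.095,-.004,.013),(.095,.004,-.013))])+[-.0006,.0014,-.0028];print(proj(ds,Q).round(0).reshape(6,-1))
for y in range(148,184): print(y,''.join('R' if red[y,x] else '#' if im[y,x].sum()<100 else 'b' if im[y,x,0]>1.4*im[y,x,2] else '.' for x in range(325,370)))
"
```

```text
t 16.28 TCPfix mm [-1.099e+02  1.000e-01  1.734e+02] rollerr 0.09 tilt [-0.001  0.    -1.   ] F [ 0.2  0.1 -0.5] w 44.9 g 0.0
53 [331. 161.] [345. 172.]
[(np.float64(10.104508989402662), np.float64(0.96)), (np.float64(17.0), np.float64(0.98)), (np.float64(19.62240575605391), np.float64(0.94)), (np.float64(29.18639895951356), np.float64(1.0)), (np.float64(35.889729515211556), np.float64(1.02))]
[[334. 180. 335. 183. 353. 185. 360. 176.]
 [333. 178. 335. 181. 352. 181. 358. 172.]
 [333. 176. 334. 179. 350. 177. 356. 168.]
 [331. 174. 333. 177. 348. 173. 354. 164.]
 [330. 172. 332. 176. 346. 169. 351. 160.]
 [329. 171. 331. 174. 343. 165. 349. 156.]]
148 ...............############.....###b#########
149 ...............##############.####...########
150 ...............##################....########
151 ...............##.###############....########
152 .................##.#############.....#######
153 ...................#############.......######
154 ....................############.........####
155 .....................##########............##
156 ......................#######...........
[... 655 characters left out ...]

170 ......RRRRR..................................
171 ......RRRR...................................
172 .......R.....................................
173 .............................................
174 .............................................
175 .............................................
176 .............................................
177 .............................................
178 bb...bbb.....................................
179 bbbbbbbbb....................................
180 bbbbbbbbbbb..................................
181 bbbbbbbbbbbbb................................
182 bbbbbbbbbbbbbbb..............................
183 bbbbbbbbbbbbbbbbb............................
```

The lever sprang back to ~0.96 on release, so it is now under tension. I'll switch to pushing on the handle's upper face with closed fingers, in one go.

Request:
move_arm(
  rows=[
    [[1.5,0,-0.3],0],
    [[2,0,0],0],
    [[2,0,0],0],
    [[1,0,0],0],
    [[0,0,1],0],
    [[0,0,1],0],
    [[0,0,0.9],0],
    [[0,0,0],0],
  ],
  jaw=0,
  squeeze=40,
)

```text
time_s: 16.95
ee_pos: [0.5297, -0.1317, 0.1443]
orientation: [[0.991, -0.131, -0.007], [-0.131, -0.991, 0.002], [-0.007, -0.001, -1.0]]
contact_force: [0.5, 0.4, 0.1]
gripper_width: -0.0001
grasp_force: 0.0
```

```bash
python3 th.py
python3 - <<'E'
import numpy as np
t=np.linspace(.96,0.04,24)
C=np.c_[-30-72*np.cos(t)+4*np.sin(t)+11,56+72*np.sin(t)+4*np.cos(t)+22]
for a,b in zip(t,C): print(a.round(2),b.round(1),end=' ')
E
```

```text
t 17.05 TCPfix mm [-45.7   0.2 147. ] rollerr 0.08 tilt [-0.003  0.001 -1.   ] F [0.1 0.  0.8] w 0.2 g 0.0
90 [331. 158.] [350. 172.]
[(np.float64(12.009372299651055), np.float64(0.98)), (np.float64(13.57789559810126), np.float64(0.96)), (np.float64(19.107157161161435), np.float64(1.0)), (np.float64(40.11826613620376), np.float64(0.94)), (np.float64(41.009505543483755), np.float64(1.02))]
0.96 [-57.  139.3] 0.92 [-59.4 137.7] 0.88 [-61.8 136. ] 0.84 [-64.1 134.3] 0.8 [-66.3 132.4] 0.76 [-68.4 130.5] 0.72 [-70.5 128.5] 0.68 [-72.5 126.4] 0.64 [-74.4 124.2] 0.6 [-76.2 122. ] 0.56 [-77.9 119.6] 0.52 [-79.5 117.2] 0.48 [-81.  114.8] 0.44 [-82.4 112.3] 0.4 [-83.8 109.7] 0.36 [-85.  107.1] 0.32 [-86.1 104.4] 0.28 [-87.1 101.7] 0.24 [-88.  99.] 0.2 [-88.8  96.2] 0.16 [-89.4  93.4] 0.12 [-90.   90.6] 0.08 [-90.5  87.7] 0.04 [-90.8  84.9]
```

Approach along the face normal to the contact.

Request:
move_arm(
  rows=[
    [[-0.4,0,0.25],0],
    [[-0.4,0,0.25],0],
    [[-0.3,0,0.2],0],
    [[0,0,0],0],
    [[0,0,0],0],
  ],
)

```text
time_s: 17.47
ee_pos: [0.5214, -0.1311, 0.1415]
orientation: [[0.991, -0.131, 0.0], [-0.131, -0.991, -0.0], [0.0, 0.0, -1.0]]
contact_force: [-0.0, -0.0, 0.1]
gripper_width: 0.0004
grasp_force: 0.0
```

```bash
python3 w.py
```

```text
t 17.47 TCPfix mm [-55.6   0.  141.5] rollerr 0.08 tilt [ 0. -0. -1.] F [-0.  -0.   0.1] w 0.4 g 0.0
```

Now follow the arc from (-55.6,141.5) towards (-68,130.5).

Request:
move_arm(
  rows=[
    [[-0.26,0,0.25],0],
    [[-0.25,0,0.2],0],
    [[-0.24,0,0.18],0],
    [[-0.23,0,0.18],0],
    [[0,0,0],0],
  ],
)

```text
time_s: 17.88
ee_pos: [0.5119, -0.1299, 0.1335]
orientation: [[0.991, -0.131, 0.0], [-0.131, -0.991, -0.0], [0.001, 0.0, -1.0]]
contact_force: [-1.0, 1.3, 2.8]
gripper_width: -0.0003
grasp_force: 1.3
```

```bash
python3 th.py
```

```text
t 17.98 TCPfix mm [-65.1  -0.  133.5] rollerr 0.09 tilt [ 0. -0. -1.] F [ 0.4 -0.4  2.7] w -0.0 g 1.2
93 [332. 163.] [353. 174.]
[(np.float64(21.0), np.float64(0.86)), (np.float64(24.053776951893845), np.float64(0.84)), (np.float64(28.567815560708585), np.float64(0.88)), (np.float64(46.79680039564691), np.float64(0.9)), (np.float64(57.68141758260344), np.float64(0.82))]
```

Request:
move_arm(
  rows=[
    [[-0.24,0,0.22],0],
    [[-0.24,0,0.23],0],
    [[-0.22,0,0.23],0],
    [[-0.21,0,0.24],0],
    [[-0.2,0,0.25],0],
    [[0,0,0],0],
  ],
)

```text
time_s: 18.48
ee_pos: [0.4999, -0.1282, 0.1205]
orientation: [[0.991, -0.131, -0.002], [-0.131, -0.991, 0.0], [-0.002, -0.0, -1.0]]
contact_force: [0.6, -1.5, 2.7]
gripper_width: 0.0003
grasp_force: 0.8
```

```bash
python3 th.py
```

```text
t 18.58 TCPfix mm [-7.690e+01  1.000e-01  1.208e+02] rollerr 0.08 tilt [-0.002  0.    -1.   ] F [-0.5  0.1  2. ] w 0.3 g 0.7
128 [335. 172.] [358. 179.]
[(np.float64(28.0), np.float64(0.62)), (np.float64(28.97925413880926), np.float64(0.64)), (np.float64(32.72144516306282), np.float64(0.58)), (np.float64(35.0), np.float64(0.6)), (np.float64(35.59914717556829), np.float64(0.66))]
```

```bash
cat > tab.py <<'E'
from th import *
hv=cv2.cvtColor(ds['pixels'],cv2.COLOR_BGR2HSV).astype(int)
y=(hv[...,0]>18)&(hv[...,0]<35)&(hv[...,1]>150)&(hv[...,2]>60)
ys,xs=np.nonzero(y[135:180,285:325]);print('yellow',len(xs),xs.mean()+285,ys.mean()+135,ys.min()+135,ys.max()+135)
import sys
th=float(sys.argv[1]);x,_,z=lever(th,.022,0,0)
for nz in(.037,.042,.047,.052):
    f=min(np.arange(-.6,.6,.002),key=lambda f:abs(z+.085*np.sin(f)-.0125*np.cos(f)-nz))
    g=lambda a,b:[x+a*np.cos(f)-b*np.sin(f),0,z+a*np.sin(f)+b*np.cos(f)]
    print(nz,proj(ds,FT(p,[g(.068,.0155)])+[-.0006,.0014,-.0028]).round(1),'nose',np.round(g(.085,-.0125),4))
E
python3 tab.py .61
```

```text
t 18.68 TCPfix mm [-7.660e+01  1.000e-01  1.212e+02] rollerr 0.09 tilt [-0.001  0.    -1.   ] F [-0.6  0.5  2.3] w -0.3 g 0.7
128 [335. 172.] [358. 179.]
[(np.float64(29.24683566187232), np.float64(0.64)), (np.float64(30.0), np.float64(0.62)), (np.float64(32.533207943318565), np.float64(0.66)), (np.float64(33.72144516306282), np.float64(0.58)), (np.float64(36.0), np.float64(0.6))]
yellow 59 306.8135593220339 160.6271186440678 155 166
0.037 [[306.7 161.2]] nose [0.0319 0.     0.0371]
0.042 [[306.8 159.8]] nose [0.0337 0.     0.0421]
0.047 [[307.1 158.5]] nose [0.0351 0.     0.047 ]
0.052 [[307.4 157.3]] nose [0.0363 0.     0.052 ]
```

Still hooked (tab height matches nose z≈0.039). Continue gently.

Request:
move_arm(
  rows=[
    [[-0.19,0,0.25],0],
    [[-0.18,0,0.27],0],
    [[-0.17,0,0.28],0],
    [[-0.16,0,0.29],0],
    [[-0.14,0,0.3],0],
    [[0,0,0],0],
  ],
)

```text
time_s: 19.18
ee_pos: [0.4917, -0.127, 0.1065]
orientation: [[0.991, -0.131, -0.002], [-0.131, -0.991, 0.001], [-0.002, -0.0, -1.0]]
contact_force: [-0.2, -0.6, -0.1]
gripper_width: -0.0
grasp_force: 0.0
```

```bash
python3 tab.py .36
```

```text
t 19.28 TCPfix mm [-8.530e+01  1.000e-01  1.069e+02] rollerr 0.08 tilt [-0.002  0.    -1.   ] F [-0.2  0.5 -0. ] w -0.2 g 0.0
153 [337. 179.] [360. 189.]
[(np.float64(10.0), np.float64(0.38)), (np.float64(17.501652862716593), np.float64(0.34)), (np.float64(18.24410356117853), np.float64(0.4)), (np.float64(20.025630903589057), np.float64(0.36)), (np.float64(25.082340356172303), np.float64(0.32))]
yellow 61 307.40983606557376 161.27868852459017 156 167
0.037 [[307.6 162. ]] nose [0.0311 0.     0.037 ]
0.042 [[307.8 160.7]] nose [0.0325 0.     0.042 ]
0.047 [[308.1 159.5]] nose [0.0337 0.     0.047 ]
0.052 [[308.5 158.3]] nose [0.0345 0.     0.0519]
```

Request:
move_arm(
  rows=[
    [[-0.08,0,0.2],0],
    [[-0.07,0,0.2],0],
    [[-0.06,0,0.2],0],
    [[0,0,0],0],
  ],
)

```text
time_s: 19.62
ee_pos: [0.4902, -0.1269, 0.1011]
orientation: [[0.991, -0.131, -0.001], [-0.131, -0.991, 0.0], [-0.001, -0.0, -1.0]]
contact_force: [-0.3, 1.2, 0.4]
gripper_width: -0.0
grasp_force: 0.0
```

```bash
python3 tab.py .28
```

```text
t 19.72 TCPfix mm [-8.690e+01  1.000e-01  1.014e+02] rollerr 0.08 tilt [-0.  0. -1.] F [-0.1  0.7  0.7] w -0.1 g 0.0
162 [337. 181.] [361. 192.]
[(np.float64(11.0), np.float64(0.3)), (np.float64(15.003125319235924), np.float64(0.28)), (np.float64(18.093890018212637), np.float64(0.26)), (np.float64(21.359952256161716), np.float64(0.32)), (np.float64(22.356889990949593), np.float64(0.24))]
yellow 60 307.6 161.71666666666667 156 167
0.037 [[307.8 162.2]] nose [0.031 0.    0.037]
0.042 [[308.  160.9]] nose [0.0324 0.     0.042 ]
0.047 [[308.4 159.7]] nose [0.0334 0.     0.047 ]
0.052 [[308.8 158.6]] nose [0.0342 0.     0.052 ]
```

Low force here is just the small lever arm near dead centre. Carry on through it.

Request:
move_arm(
  rows=[
    [[-0.05,0,0.15],0],
    [[-0.05,0,0.15],0],
    [[-0.04,0,0.15],0],
    [[-0.04,0,0.15],0],
    [[0,0,0],0],
  ],
)

```text
time_s: 20.13
ee_pos: [0.4884, -0.1267, 0.0952]
orientation: [[0.991, -0.131, -0.001], [-0.131, -0.991, 0.0], [-0.001, -0.0, -1.0]]
contact_force: [-0.3, -0.4, 0.0]
gripper_width: -0.0002
grasp_force: 0.0
```

```bash
python3 tab.py .2
```

```text
t 20.23 TCPfix mm [-88.7   0.   95.5] rollerr 0.09 tilt [-0.  0. -1.] F [-0.1  0.2 -0.1] w -0.1 g 0.0
174 [337. 184.] [361. 195.]
[(np.float64(14.632098133356983), np.float64(0.16)), (np.float64(18.0), np.float64(0.18)), (np.float64(18.466913596394342), np.float64(0.14)), (np.float64(19.474888810293603), np.float64(0.22)), (np.float64(26.0), np.float64(0.2))]
yellow 55 307.90909090909093 161.83636363636364 157 167
0.037 [[308.  162.4]] nose [0.0311 0.     0.037 ]
0.042 [[308.2 161.2]] nose [0.0324 0.     0.042 ]
0.047 [[308.6 160. ]] nose [0.0333 0.     0.047 ]
0.052 [[309.  158.9]] nose [0.0339 0.     0.052 ]
```

Continue down slowly.

Request:
move_arm(
  rows=[
    [[-0.03,0,0.15],0],
    [[-0.03,0,0.15],0],
    [[-0.02,0,0.15],0],
    [[-0.02,0,0.15],0],
    [[0,0,0],0],
  ],
)

```text
time_s: 20.65
ee_pos: [0.4874, -0.1266, 0.0892]
orientation: [[0.991, -0.131, -0.001], [-0.131, -0.991, 0.0], [-0.001, -0.0, -1.0]]
contact_force: [0.0, 0.4, -0.3]
gripper_width: -0.0002
grasp_force: 0.0
```

```bash
python3 tab.py .1
```

```text
t 20.75 TCPfix mm [-89.6   0.   89.6] rollerr 0.09 tilt [-0.  0. -1.] F [-0.6 -0.7 -0.3] w -0.2 g 0.0
192 [337. 186.] [360. 199.]
[(np.float64(3.7503733320289214), np.float64(-0.02)), (np.float64(8.005683300248384), np.float64(0.0)), (np.float64(9.0), np.float64(0.02)), (np.float64(23.08622293653581), np.float64(0.04)), (np.float64(31.534349853193543), np.float64(0.06))]
yellow 52 308.0576923076923 161.94230769230768 157 167
0.037 [[308.1 162.7]] nose [0.0314 0.     0.0369]
0.042 [[308.4 161.4]] nose [0.0325 0.     0.042 ]
0.047 [[308.8 160.3]] nose [0.0333 0.     0.0471]
0.052 [[309.3 159.2]] nose [0.0338 0.     0.052 ]
```

The lever snapped to ≈0 by itself, ahead of the finger. Retreat, re-check, hand in.

Request:
move_arm(
  rows=[
    [[0,0,-0.5],0],
    [[0,0,-1.5],0],
    [[0,0,-2.5],0],
    [[0,0,-2.5],0],
    [[0,0,-2],0],
    [[0,0,0],0],
    [[0,0,0],0],
    [[0,0,0],0],
  ],
)

```text
time_s: 21.42
ee_pos: [0.4873, -0.1265, 0.179]
orientation: [[0.991, -0.131, -0.001], [-0.131, -0.991, 0.0], [-0.001, -0.0, -1.0]]
contact_force: [0.0, -0.7, -0.7]
gripper_width: -0.0001
grasp_force: 0.0
```

```bash
python3 tab.py 0.0
```

```text
t 21.52 TCPfix mm [-90.5   0.2 178. ] rollerr 0.09 tilt [-0.003  0.001 -1.   ] F [-0.5 -0.4  0.2] w -0.3 g 0.0
230 [337. 183.] [360. 199.]
[(np.float64(12.175349797591027), np.float64(-0.02)), (np.float64(19.199780202044035), np.float64(0.0)), (np.float64(33.02961590588637), np.float64(0.02)), (np.float64(50.012438702312295), np.float64(0.04)), (np.float64(58.531328334548526), np.float64(0.06))]
yellow 53 308.1132075471698 162.0 157 167
0.037 [[308.2 162.8]] nose [0.0318 0.     0.0371]
0.042 [[308.6 161.7]] nose [0.0328 0.     0.042 ]
0.047 [[309.  160.5]] nose [0.0334 0.     0.0471]
0.052 [[309.5 159.5]] nose [0.0338 0.     0.052 ]
```

```bash
python3 -c "
from cell import job
print(job.sign_off())"
```

```text
the job is handed in; nothing more can be done
None
```

I handed the job in with the clamp closed: camera estimates put the lever flat at about 0 rad and the claw's nose down in the slot (about 40 mm up). The arm is clear and nothing bumped the loose items as far as I saw. I couldn't measure the claw's pull directly, only infer it from the lever snapping shut by itself, and no verdict came back.

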